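# Dock a trap sensor and run its knob test

## Task

Pick up the trap sensor unit from the bench by its body, never by its knob, and set it down flat inside the rims of the test dock without dropping it; either end may face the console. Let go of it there, then take the black bar knob on its top, twist it clockwise all the way to its stop and release it so that it springs fully back, with the unit still seated in the dock. Leave the carton, the tape roll and the canister where they are.

Things in the scene. Friction and masses are not known exactly. Their poses are not given: they have to be found in the camera images.
- unit: Trap sensor unit: loose grey plastic box 140 x 64 x 56 mm (x, y, z), about 0.6 kg, upright on the bench. Origin: centre of its underside; x along its length, z up. A black knob stands on its top (z = 56 mm), centred 30 mm towards +x from the middle; thin vent lines at the other end. The knob stays within 26 mm of the long centre line, so fingers can pinch the 64 mm width beside it.
- knob_bar: Upright bar grip of the unit's knob, black plastic, 48 mm long (its x) x 14 mm thick (its y) x 34 mm high, on a flat disc 44 mm in diameter and 5 mm high that turns with it. Origin: the middle of the bar, on the turning axis, 78 mm above the unit's underside (bar spans 61 to 95 mm). At rest the bar lies along the unit's length.
- knob (a joint): Angle of the knob in rad: 0 at rest, grows when turned clockwise seen from above, stop at 1.1. A spring always drives it back to 0; about 0.12 N m at the stop.
- dock: Test dock, fixed to the bench: shallow aluminium tray 162 x 85 mm (x, y) outside, with a floor 8 mm above the bench and a rim 6 mm thick all round that rises 16 mm above the floor (top 24 mm above the bench); inside 150 x 73 mm. A grey console block 45 x 88 mm, 50 mm high, stands against its +x end. Origin: centre of the tray, at bench level; x along its length.
- dock_floor (a point): Centre of the dock's inner floor, 8 mm above the bench, where the middle of the unit's underside belongs; axes as the dock.
- carton: Bystander: loose closed cardboard carton 150 x 110 x 85 mm. Origin: centre of its underside.
- tape_roll: Bystander: loose roll of clear tape lying flat, 100 mm in diameter, 48 mm high. Origin: centre of its underside.
- canister: Bystander: loose blue plastic jar with black cap, 80 mm in diameter, 130 mm high. Origin: centre of its underside.
There are look-alikes about, which are no part of the job. What is shaped like the dock but turquoise is not meant. Leave any green look-alike of the unit alone.

How it is judged:
On the way, in this order (a step that is already met when the one before it is completed fails the run):
1. the unit sits flat inside the dock's rims and the fingers have let go of it (x of unit in the frame of dock_floor between -0.01 and 0.01 m and y of unit in the frame of dock_floor between -0.01 and 0.01 m and z of unit in the frame of dock_floor between -0.004 and 0.004 m and angle between unit's own z axis and vertical below 0.06 rad and angle between the x axis of unit and the x axis of dock, either way round below 0.15 rad and contact force between the fingers and unit below 0.2 N), for 0.2 s.
2. with the unit in the dock, the knob is turned clockwise to its stop (x of unit in the frame of dock_floor between -0.01 and 0.01 m and y of unit in the frame of dock_floor between -0.01 and 0.01 m and z of unit in the frame of dock_floor between -0.004 and 0.004 m and angle between unit's own z axis and vertical below 0.06 rad and angle between the x axis of unit and the x axis of dock, either way round below 0.15 rad and value of joint knob above 1 rad), for 0.1 s.
3. the knob is let go and has sprung back (value of joint knob below 0.1 rad and contact force between the fingers and unit below 0.2 N), for 0.1 s.
At the end, for the whole second after the job is handed in: The unit rests flat on the dock's floor (height 4 mm, tilt 0.06 rad), within 10 mm of the dock's centre each way and 0.15 rad of its direction (either way round); knob within 0.1 rad of rest; carton, tape roll and canister within 30 mm of their starts (x of unit in the frame of dock_floor between -0.01 and 0.01 m and y of unit in the frame of dock_floor between -0.01 and 0.01 m and z of unit in the frame of dock_floor between -0.004 and 0.004 m and angle between unit's own z axis and vertical below 0.06 rad and angle between the x axis of unit and the x axis of dock, either way round below 0.15 rad and value of joint knob below 0.1 rad and linear speed of unit below 0.02 m/s and distance of each of carton, tape_roll, canister from where it was at the start of the episode below 0.03 m); the robot touches nothing.
It fails at once if the unit is carried by its knob (contact force between the fingers and knob_bar above 1 N and height (world z) of unit above 0.03 m).
It fails at once if the unit is dropped (contact force between the fingers and unit below 0.05 N and height (world z) of unit above 0.022 m and linear speed of unit above 0.4 m/s).
It fails at once if the carton is moved by more than 30 mm (distance of carton from where it was at the start of the episode above 0.03 m).
It fails at once if the tape roll is moved by more than 30 mm (distance of tape_roll from where it was at the start of the episode above 0.03 m).
It fails at once if the canister is moved by more than 30 mm (distance of canister from where it was at the start of the episode above 0.03 m).
It also fails if it takes over 64 s, if anything falls off the work surface, if the arm or the gripper's body presses on something with over 40 N, if the wrist force passes 120 N, or if a joint passes its speed limit or range.

## Robot

A 6-joint arm with a two-finger parallel gripper is mounted at the origin on the work surface. World frame = base frame: x ahead of the robot, y to its left, z up, the work surface at z = 0. Lengths are in m, angles in rad, forces in N, time in s.
With the tool pointing down it reaches from about 0.25 to 0.775 m from the base axis. Payload 4 kg.
Tool frame: the origin (TCP) lies between the finger pads; the fingertips stand 11 mm ahead of it and the grasp point (between the pads) lies 8 mm behind it (robot.tip_extent is the z of the fingertips in the tool frame, in m); z points along the fingers, y is the line along which they close (so a half turn about z gives the same grasp; the last joint's range is limited). The gripper opens to 94 mm and grips with 3 to 60 N. Pads are 16 mm wide; open, the fingers measure 119 mm over their backs; the gripper's body (75 mm by 177 mm) begins 78 mm behind the grasp point.
Start: joints at [-1.433, 0.087, 1.371, -0, 1.684, -0.103], TCP at [0.131, -0.534, 0.217] pointing down, gripper open.
Joint ranges: [-3.1, 3.1], [-0.76, 2.03], [0.27, 2.55], [-1.08, 4.22], [0.17, 2.65], [-2.57, 2.57]. Speed limits (rad/s): [2.79, 2.79, 3.14, 3.14, 3.14, 3.14].

## Interface

Orientations are given as [roll, pitch, yaw] about the fixed x, y, z axes, in that order (R = Rz(yaw) Ry(pitch) Rx(roll)).
In Python, from bench import robot, imaging gives the robot as it stands.
- The arm moves only by the shell command python3 -m pendant 'ROWS'. ROWS is JSON, a list of rows, each a list of 7 numbers: the shift along the world's x, y, z in cm, then the turn, a rotation vector about the world's x, y, z in degrees, then the opening, from 0 (shut) to 1 (fully open). In form: [[dx, dy, dz, ax, ay, az, jaw], ...]. A call has 1 to 8 rows; each row shifts and turns the commanded pose from where the row before left it; what a row does not reach is not made up. A row lasts 1/10 s, in which the tool goes at most 50 mm and 8.59 degrees, less where a joint would pass 70% of its speed; a pose out of reach is approached as far as the arm can. A call is refused whole if a number of a shift passes 5 or a number of a turn 8.59, either way. A call with a gripper value outside its range is refused whole. The fingers move at their own pace and stop on an object; the grip force is fixed at half the most. Time passes only in rows, so rows that do not move let the fingers close. It gives the time, the measured TCP pose, the force, the opening and the grip force at its end, in the units of the state.
- robot.get_obs(): the state, without advancing time (a new reading comes with each control period).
- imaging.snapshot(name): name is "scene" or "top" or "wrist"; returns the picture (420x560x3 uint8, red, green, blue); there is no depth.
- imaging.camera_params(name): a dict with "camera_matrix" (3x3 intrinsics, pixels), "R" (3x3) and "t" (3): a world point X has camera coordinates R X + t. Camera axes: x right, y down, z forward; pixel columns grow to the right and rows downward; lengths in m; the calibration is good to about 2 mm. A picture is of the moment at which its call begins: read the wrist's pose just before it. camera_params takes no time and is no camera call; for the wrist camera it gives the pose at the moment of the call.
- robot.close_job(): hands the job in; it is judged then, once.
The state is a dict: "time": time; "joint_positions": joint angles; "qvel": joint speeds; "joint_torque": joint torques, N m; "tool_pos": TCP position; "ee_rot": TCP orientation; "wrist_force": force on the tool from outside, world axes, zero at the start; "wrist_torque": the same for the moment, N m; "width": finger opening in m; "finger_force": force on a finger pad.
Only numpy, scipy, OpenCV 4.12 (cv2) and the standard library are available. Lean on these libraries where they do the work, as an engineer would, in place of code of your own. Each camera call takes 0.05 s, during which the arm holds its last target. There are 200 camera calls.

## Working session

There is one attempt and no reset: what is moved stays moved. The work goes in short steps, Python scripts to look and compute and a shell command to move; the robot and the scene stay as the last step left them, time stands still between calls to the robot, and variables do not carry over. Pictures are saved under pics/ and viewed, at most 10 in all, crops included, and the job is handed in when it is done.

```bash
mkdir -p pics; python3 - <<'E'
from bench import robot, imaging
import cv2
for n in("top","scene"):
    cv2.imwrite(f"pics/{n}0.png",imaging.snapshot(n)[:,:,::-1])
    p=imaging.camera_params(n);print(n,p["camera_matrix"],p["R"],p["t"])
o=robot.get_obs();print(o)
E
```

```text
top [[509.1741163    0.         284.43304666]
 [  0.         509.1741163  210.30772141]
 [  0.           0.           1.        ]] [[-0.02385211 -0.99961919 -0.01387665]
 [-0.98038426  0.02610511 -0.19535923]
 [ 0.19564708  0.00894472 -0.98063358]] [0.01981669 0.57692221 1.42520086]
scene [[482.089832     0.         280.68127167]
 [  0.         482.089832   208.77011408]
 [  0.           0.           1.        ]] [[-0.54689528  0.83706669 -0.01499705]
 [ 0.69195815  0.44186023 -0.57092334]
 [-0.47127432 -0.32261261 -0.82086639]] [ 0.31918207 -0.33568562  1.89985797]
{'time': 0.1, 'joint_positions': array([-1.43311173e+00,  8.79038500e-02,  1.37207302e+00,  2.06981016e-05,
        1.68361342e+00, -1.03138030e-01]), 'qvel': array([-0.00106559, -0.00077397, -0.00352267,  0.000708  ,  0.00229602,
       -0.00050256]), 'joint_torque': array([ 2.15696295e-03, -3.41251624e+01, -3.03302336e+01,  7.20179407e-02,
        3.03737854e-02, -1.00689392e-04]), 'tool_pos': array([ 0.13109355, -0.53366819,  0.21542404]), 'ee_rot': array([-3.13960776e+00, -2.26128195e-04,  2.40824707e-01]), 'wrist_force': array([ 0.48592488, -0.27701721,  0.13274954]), 'wrist_torque': array([-0.03550486, -0.00354463, -0.00816943]), 'finger_force': 0.0, 'width': 0.09409122083976931}
```

View pics/top0.png

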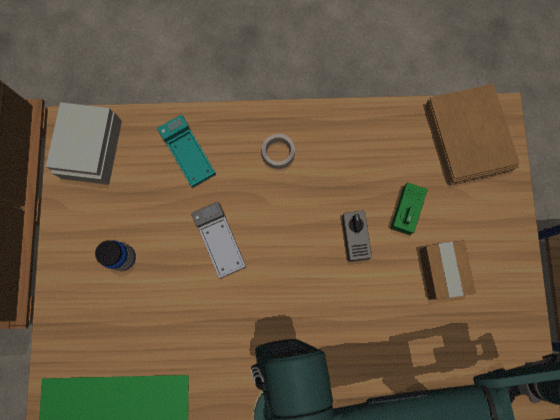

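View pics/scene0.png

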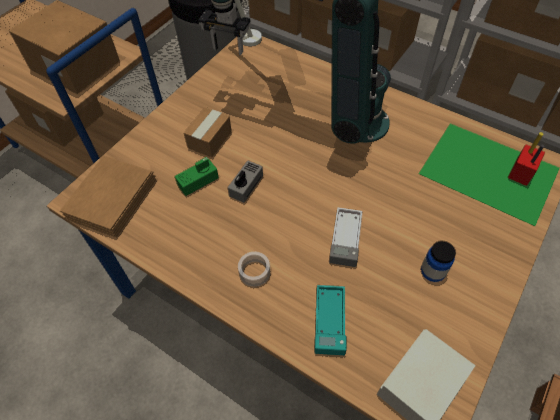

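The top view shows the unit at about (357,236) with its knob at the upper end. The dock's tray is at about (222,248) with the console at (208,212), and the green unit is at (409,208). I'll enlarge both regions.

```bash
python3 - <<'E'
import cv2,numpy as np
i=cv2.imread("pics/top0.png")
a=cv2.resize(i[195:285,180:256],None,fx=5,fy=5,interpolation=cv2.INTER_CUBIC)
b=cv2.resize(i[195:285,320:396],None,fx=5,fy=5,interpolation=cv2.INTER_CUBIC)
cv2.imwrite("pics/crop1.png",np.hstack([a,b]))
E
```

```text
(no output)
```

View pics/crop1.png

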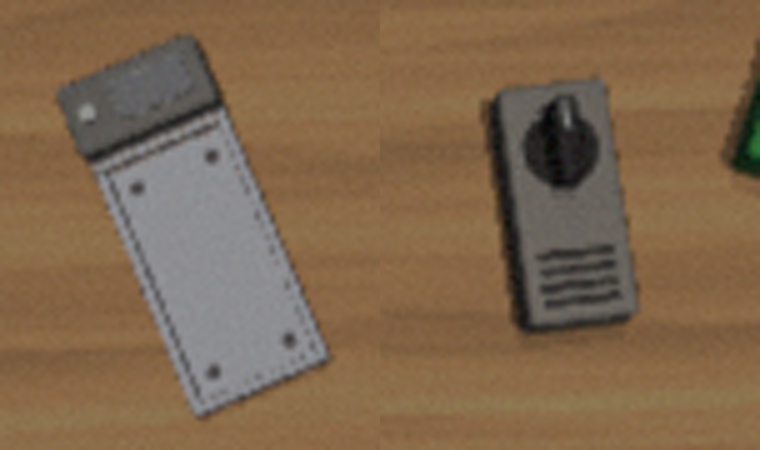

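```bash
cat > h.py <<'E'
import numpy as np
from bench import robot, imaging
from scipy.optimize import least_squares
def proj(X,p):
    c=X@p["R"].T+p["t"]; q=c@p["camera_matrix"].T; return q[:,:2]/q[:,2:]
def place(v,L):
    c,s=np.cos(v[2]),np.sin(v[2]); L=np.array(L,float)
    return np.c_[v[0]+c*L[:,0]-s*L[:,1], v[1]+s*L[:,0]+c*L[:,1], L[:,2]]
def fit(L,px,p,v0):
    r=least_squares(lambda v:(proj(place(v,L),p)-px).ravel(),v0)
    return r.x,np.round(r.fun.reshape(-1,2),1)
E
python3 - <<'E'
from h import *
p=imaging.camera_params("top")
f=lambda a,x0:np.array(a)/5+[x0,195]-0.4
u=fit([[.07,.032,.056],[.07,-.032,.056],[-.07,-.032,.056],[-.07,.032,.056]],f(np.array([[498,90],[605,78],[637,317],[528,330]])-[380,0],320),p,[.5,-.2,0])
d=fit([[-.081,.0425,.024],[-.081,-.0425,.024],[.126,.044,.05],[.126,-.044,.05]],f([[200,416],[330,358],[60,90],[190,35]],180),p,[.5,.2,0.3])
for n,r in(("unit",u),("dock",d)): print(n,r[0],np.degrees(r[0][2]));print(r[1])
print(robot.tip_extent)
E
```

```text
unit [ 0.49904382 -0.20180753  0.078466  ] 4.495770687443248
[[-0.3 -0.1]
 [ 0.2  0.1]
 [ 0.3  0.1]
 [-0.2 -0.1]]
dock [0.47891149 0.19140239 0.39244192] 22.4852654847619
[[-0.4  0.4]
 [ 0.5  0.1]
 [-1.   0.2]
 [ 0.8 -0.7]]
0.011
```

```bash
R='[1.84,1.66,0,0,0,8.5,1]'
python3 -m pendant '[[1.84,1.66,0,0,0,8.5,1],[1.84,1.66,0,0,0,8.5,1],[1.84,1.66,0,0,0,8.5,1],[1.84,1.66,0,0,0,8.5,1],[1.84,1.66,0,0,0,8.5,1],[1.84,1.66,0,0,0,8.5,1],[1.84,1.66,0,0,0,8.5,1],[1.84,1.66,0,0,0,8.5,1]]'
python3 -m pendant '[[1.84,1.66,0,0,0,8.5,1],[1.84,1.66,0,0,0,8.5,1],[1.84,1.66,0,0,0,8.5,1],[1.84,1.66,0,0,0,8.5,1],[1.84,1.66,0,0,0,8.5,1],[1.84,1.66,0,0,0,8.5,1],[1.84,1.66,0,0,0,8.5,1],[1.84,1.66,0,0,0,8.5,1]]'
python3 -m pendant '[[1.84,1.66,0,0,0,8.5,1],[1.84,1.66,0,0,0,8.5,1],[1.84,1.66,0,0,0,8.5,1],[1.84,1.66,0,0,0,8.5,1],[0,0,0,0,0,0,1],[0,0,0,0,0,0,1],[0,0,0,0,0,0,1]]'
python3 - <<'E'
from h import *
import cv2
o=robot.get_obs();print(o["tool_pos"],np.degrees(o["ee_rot"]),o["joint_positions"])
p=imaging.camera_params("wrist")
i=imaging.snapshot("wrist");j=i[:,:,::-1].copy()
q=proj(place([.49904,-.2018,.0785],[[.07,.032,.056],[.07,-.032,.056],[-.07,-.032,.056],[-.07,.032,.056]]),p)
print(q)
cv2.polylines(j,[q.astype(int)],True,(0,0,255),1)
cv2.imwrite("pics/w1.png",j)
E
```

```text
time: 0.9
tool_pos: [0.2789, -0.4003, 0.2159]
ee_rot: [-3.141, -0.001, 1.434]
wrist_force: [-0.9, 0.1, 0.7]
width: 0.0942
finger_force: 0.0
time: 1.7
tool_pos: [0.426, -0.2676, 0.2159]
ee_rot: [3.141, -0.001, 2.621]
wrist_force: [-0.5, 0.5, -1.0]
width: 0.094
finger_force: 0.0
time: 2.4
tool_pos: [0.4984, -0.2027, 0.2162]
ee_rot: [3.142, -0.001, -3.078]
wrist_force: [-1.0, -0.3, -0.1]
width: 0.0941
finger_force: 0.0
[ 0.49842798 -0.20273831  0.21621666] [ 1.79998929e+02 -5.39233981e-02 -1.76342876e+02] [-4.91394861e-01  6.13473737e-02  1.39881819e+00 -4.83219404e-04
  1.68223670e+00 -2.12607357e+00]
[[305.96618073 261.21460659]
 [251.71521221 262.0158632 ]
 [246.61982708 139.78762185]
 [307.05234804 138.81806454]]
```

View pics/w1.png

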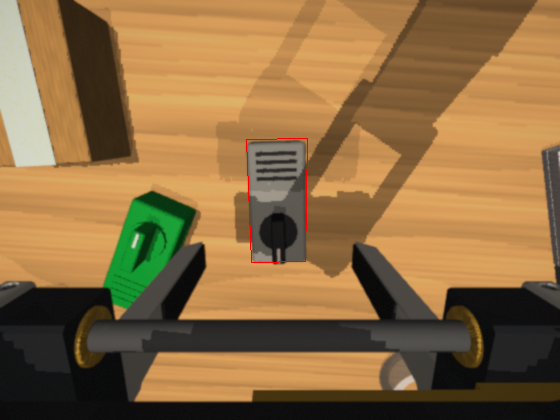

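The wrist view shows the unit within about 2 px of the predicted outline (247–307, 139–262), and the fingers have room on both sides. I'll descend and grip.

```bash

python3 -m pendant '[[0.06,0.09,-3,0,0,0.8,1],[0,0,-3,0,0,0,1],[0,0,-3,0,0,0,1],[0,0,-3,0,0,0,1],[0,0,-3,0,0,0,1],[0,0,-1.8,0,0,0,1],[0,0,-1.1,0,0,0,1],[0,0,0,0,0,0,1]]'
python3 -m pendant '[[0,0,0,0,0,0,1],[0,0,0,0,0,0,0],[0,0,0,0,0,0,0],[0,0,0,0,0,0,0],[0,0,0,0,0,0,0],[0,0,0,0,0,0,0],[0,0,0,0,0,0,0],[0,0,0,0,0,0,0]]'
python3 -m pendant '[[0,0,0,0,0,0,0],[0,0,0,0,0,0,0],[0,0,0.5,0,0,0,0],[0,0,1,0,0,0,0],[0,0,1,0,0,0,0],[0,0,1,0,0,0,0],[0,0,1,0,0,0,0],[0,0,0,0,0,0,0]]'
```

```text
time: 3.25
tool_pos: [0.4983, -0.2013, 0.036]
ee_rot: [3.14, -0.003, -3.063]
wrist_force: [0.8, -0.3, -0.7]
width: 0.0938
finger_force: 0.0
time: 4.05
tool_pos: [0.5002, -0.2021, 0.0382]
ee_rot: [-3.14, 0.001, -3.061]
wrist_force: [0.5, -4.2, 2.9]
width: 0.0636
finger_force: 30.0
time: 4.85
tool_pos: [0.5011, -0.2017, 0.0849]
ee_rot: [-3.14, 0.004, -3.061]
wrist_force: [0.3, -0.8, -5.2]
width: 0.064
finger_force: 30.0
```

```bash

python3 -m pendant '[[0,0.5,1.5,0,0,0,0],[0,1.5,1,0,0,0,0],[-0.2,3,0,0,0,1.8,0],[-0.2,4,0,0,0,1.8,0],[-0.2,4,0,0,0,1.8,0],[-0.2,4,0,0,0,1.8,0],[-0.2,4,0,0,0,1.8,0],[-0.2,4,0,0,0,1.8,0]]'
python3 -m pendant '[[-0.2,4,0,0,0,1.8,0],[-0.2,4,0,0,0,1.8,0],[-0.2,4,0,0,0,1.8,0],[-0.2,3,0,0,0,1.8,0],[-0.2,2,0,0,0,1.8,0],[0,1.4,0,0,0,0,0],[0,0,0,0,0,0,0],[0,0,0,0,0,0,0]]'
python3 -m pendant '[[0,0,0,0,0,0,0],[0,0,0,0,0,0,0]]'
python3 - <<'E'
from h import *
import cv2
o=robot.get_obs();print(o["tool_pos"],np.degrees(o["ee_rot"]),o["joint_positions"])
p=imaging.camera_params("wrist"); np.savez("w2.npz",**p)
j=imaging.snapshot("wrist")[:,:,::-1].copy(); cv2.imwrite("pics/w2raw.png",j)
t=o["tool_pos"];y=o["ee_rot"][2]+np.pi
B=[[.07,.032,.0],[.07,-.032,.0],[-.07,-.032,.0],[-.07,.032,.0]]
U=place([t[0],t[1],y],B)+[0,0,t[2]-.037+.056]
D=place([.4789,.1914,.3924],[[.081,.0425,.024],[.081,-.0425,.024],[-.081,-.0425,.024],[-.081,.0425,.024]])
for X,c in((U,(0,0,255)),(D,(255,0,0))): cv2.polylines(j,[proj(X,p).round().astype(int)],True,c,1)
cv2.imwrite("pics/w2.png",j)
E
```

```text
time: 5.65
tool_pos: [0.4872, 0.0515, 0.1085]
ee_rot: [3.141, 0.001, -2.871]
wrist_force: [0.8, -0.6, -4.7]
width: 0.064
finger_force: 30.0
time: 6.45
tool_pos: [0.4776, 0.2325, 0.1077]
ee_rot: [-3.141, -0.0, -2.716]
wrist_force: [-0.4, -0.2, -5.1]
width: 0.0638
finger_force: 30.0
time: 6.65
tool_pos: [0.4779, 0.2317, 0.1075]
ee_rot: [-3.141, -0.0, -2.718]
wrist_force: [0.7, -0.4, -4.0]
width: 0.0638
finger_force: 30.0
[0.47792403 0.2317002  0.10751864] [-1.79989909e+02 -1.49027515e-02 -1.55707529e+02] [ 3.44775935e-01  9.29923343e-02  1.58275954e+00 -1.97222190e-04
  1.46608613e+00 -1.64998338e+00]
```

View pics/w2.png

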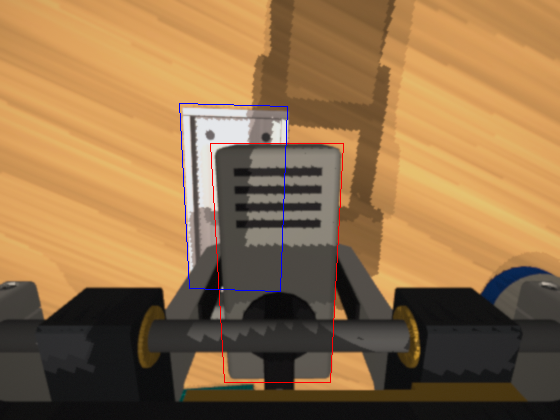

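I overshot about 4 cm in y. The unit is held square, and the dock's far rim corner at (181,107) is close to the predicted (180,104). I'll correct, lower partway and measure again.

```bash

python3 -m pendant '[[0.1,-1.5,0,0,0,-0.9,0],[0,-1.5,0,0,0,-0.9,0],[0,-1.03,0,0,0,0,0],[0,0,-1,0,0,0,0],[0,0,-1,0,0,0,0],[0,0,-0.7,0,0,0,0],[0,0,0,0,0,0,0],[0,0,0,0,0,0,0]]'
python3 - <<'E'
from h import *
import cv2
o=robot.get_obs();print(o["tool_pos"],np.degrees(o["ee_rot"]))
p=imaging.camera_params("wrist")
j=imaging.snapshot("wrist")[:,:,::-1].copy(); 
t=o["tool_pos"];y=o["ee_rot"][2]+np.pi
B=[[.07,.032,.0],[.07,-.032,.0],[-.07,-.032,.0],[-.07,.032,.0]]
U=place([t[0],t[1],y],B)+[0,0,t[2]-.037+.056]
D=place([.4789,.1914,.3924],[[.081,.0425,.024],[.081,-.0425,.024],[-.081,-.0425,.024],[-.081,.0425,.024]])
for X,c in((U,(0,0,255)),(D,(255,0,0))): print(proj(X,p).round(1).tolist());cv2.polylines(j,[proj(X,p).round().astype(int)],True,c,1)
cv2.imwrite("pics/w3.png",cv2.resize(j[70:270,150:410],None,fx=3,fy=3))
k=imaging.snapshot("top")[:,:,::-1]; cv2.imwrite("pics/top3.png",cv2.resize(k[185:305,170:280],None,fx=5,fy=5,interpolation=2))
E
```

```text
time: 7.5
tool_pos: [0.4784, 0.1928, 0.0799]
ee_rot: [3.141, -0.001, -2.747]
wrist_force: [-0.7, -0.4, -5.1]
width: 0.0639
finger_force: 30.0
[0.47841824 0.19276315 0.07989927] [ 1.79980766e+02 -6.23281745e-02 -1.57365302e+02]
[[329.9, 382.1], [223.5, 382.3], [209.5, 143.4], [342.5, 143.3]]
[[325.0, 322.6], [225.3, 322.5], [215.3, 124.1], [334.5, 124.3]]
```

View pics/w3.png

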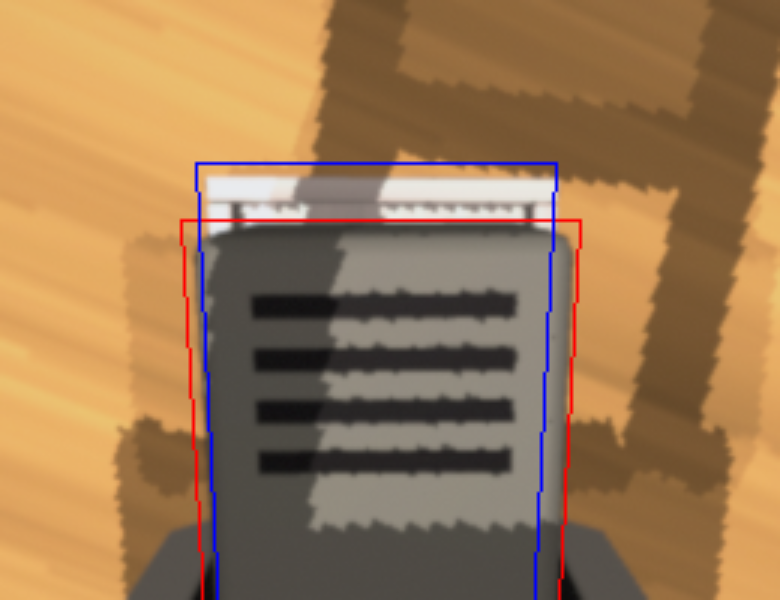

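The dock's far rim at about (207–556,178) sits roughly 5 px nearer the unit than predicted. The unit outline, vent end at about (197–572,228), matches to 1–2 px. I'll cross-check in the top view.

View pics/top3.png

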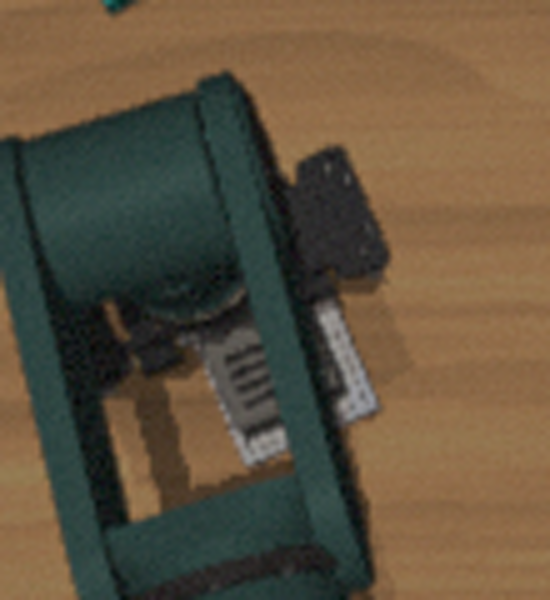

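```bash
python3 - <<'E'
from h import *
p=imaging.camera_params("top")
def inv(px,z):
    K=p["camera_matrix"];d=p["R"].T@np.linalg.solve(K,[px[0],px[1],1]);c=-p["R"].T@p["t"]
    return (c+d*(z-c[2])/d[2])[:2]
rot=lambda a:np.array([[np.cos(a),-np.sin(a)],[np.sin(a),np.cos(a)]])
a0=np.array([[540,258],[547,304]])-[380,0]; l0=[]
for q in a0: l0.append(rot(.0785).T@(inv(q/5+[320,195]-.4,.056)-[.499,-.2018]))
print("local",l0)
for q,l in zip(np.array([[228,352],[245,403]]),l0):
    w=inv(q/5+[170,185]-.4,.080-.037+.056); print("unit centre",w-rot(.394)@l)
t=robot.get_obs()["tool_pos"];print(t)
E
```

```text
local [array([-0.03016416,  0.01944184]), array([-0.05680278,  0.0188474 ])]
unit centre [0.48249488 0.19420634]
unit centre [0.47827312 0.19546081]
[0.47902539 0.19286853 0.08079206]
```

Both views agree to about 2 mm, which is inside the roughly 4.5 mm clearance. I'll lower while watching the force.

```bash

python3 -m pendant '[[0.1,0,-0.6,0,0,0,0],[0,0,-0.6,0,0,0,0],[0,0,-0.6,0,0,0,0],[0,0,-0.4,0,0,0,0],[0,0,0,0,0,0,0]]'
python3 -m pendant '[[0,0,-0.4,0,0,0,0],[0,0,-0.3,0,0,0,0],[0,0,-0.2,0,0,0,0],[0,0,0,0,0,0,0],[0,0,0,0,0,0,0]]'
```

```text
time: 8.1
tool_pos: [0.479, 0.1922, 0.0573]
ee_rot: [3.141, -0.002, -2.747]
wrist_force: [-0.3, -0.1, -3.9]
width: 0.0638
finger_force: 30.0
time: 8.6
tool_pos: [0.4798, 0.1925, 0.0495]
ee_rot: [3.141, 0.0, -2.747]
wrist_force: [-0.9, -0.1, -4.8]
width: 0.0641
finger_force: 30.0
```

Bottom is about 12 mm above the bench, inside the rim, with no contact force. Continuing.

```bash

python3 -m pendant '[[0,0,-0.2,0,0,0,0],[0,0,-0.1,0,0,0,0],[0,0,0,0,0,0,0],[0,0,0,0,0,0,0]]'
python3 -m pendant '[[0,0,-0.1,0,0,0,0],[0,0,0,0,0,0,0],[0,0,0,0,0,0,0]]'
```

```text
time: 9.0
tool_pos: [0.4797, 0.1924, 0.0465]
ee_rot: [3.141, -0.0, -2.747]
wrist_force: [-0.4, -0.6, -5.0]
width: 0.0636
finger_force: 30.0
time: 9.3
tool_pos: [0.4799, 0.1925, 0.0463]
ee_rot: [-3.142, 0.0, -2.747]
wrist_force: [-2.6, -0.6, 2.5]
width: 0.064
finger_force: 30.0
```

```bash

python3 -m pendant '[[0,0,0,0,0,0,1],[0,0,0,0,0,0,1],[0,0,0,0,0,0,1],[0,0,0,0,0,0,1],[0,0,0,0,0,0,1],[0,0,0,0,0,0,1]]'
python3 -m pendant '[[0,0,2,0,0,0,1],[0,0,3,0,0,0,1],[0,0,3,0,0,0,1],[0,0,3,0,0,0,1],[0,0,3,0,0,0,1],[0,0,3,0,0,0,1],[0,0,0,0,0,0,1],[0,0,0,0,0,0,1]]'
python3 - <<'E'
from h import *
import cv2
o=robot.get_obs();print(o["tool_pos"],np.degrees(o["ee_rot"]),o["joint_positions"])
p=imaging.camera_params("wrist"); np.savez("w4.npz",**p)
j=imaging.snapshot("wrist")[:,:,::-1].copy()
U=place([.480,.1925,.394],[[.07,.032,.064],[.07,-.032,.064],[-.07,-.032,.064],[-.07,.032,.064]])
D=place([.480,.1925,.394],[[.081,.0425,.024],[.081,-.0425,.024],[-.081,-.0425,.024],[-.081,.0425,.024]])
for X,c in((U,(0,0,255)),(D,(255,0,0))): print(proj(X,p).round(1).tolist());cv2.polylines(j,[proj(X,p).round().astype(int)],True,c,1)
K=place([.480,.1925,.394],[[.054,0,.103],[.006,0,.103]]);print(proj(K,p))
for q in proj(K,p): cv2.circle(j,tuple(int(v) for v in q.round()),2,(0,255,0),-1)
cv2.imwrite("pics/w4.png",cv2.resize(j[100:300,150:410],None,fx=3,fy=3))
E
```

```text
time: 9.9
tool_pos: [0.4798, 0.1925, 0.0455]
ee_rot: [3.142, 0.0, -2.747]
wrist_force: [0.4, 0.1, 0.0]
width: 0.0939
finger_force: 0.0
time: 10.7
tool_pos: [0.48, 0.1925, 0.2157]
ee_rot: [-3.142, 0.001, -2.747]
wrist_force: [-0.8, 0.2, -0.8]
width: 0.094
finger_force: 0.0
[0.47999023 0.19251355 0.2157182 ] [-1.79995309e+02  7.16021498e-02 -1.57402530e+02] [ 2.71723996e-01  1.30927120e-02  1.44964221e+00  7.20843013e-05
  1.67760741e+00 -1.69346480e+00]
[[305.1, 263.4], [249.6, 263.5], [246.1, 138.0], [308.2, 138.0]]
[[310.4, 258.3], [244.5, 258.3], [240.2, 127.6], [314.2, 127.6]]
[[277.22586553 264.99373974]
 [277.15011415 219.42358094]]
```

View pics/w4.png

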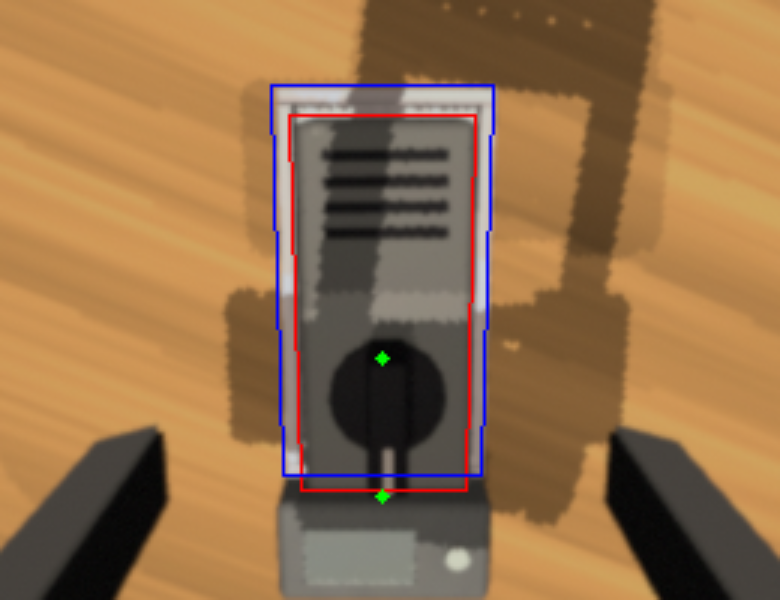

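The unit is seated centrally in the dock. The bar's centre line is at about crop x=388, versus 382 predicted, so the grasp goes about 1.5 mm toward +y of the dock. Next I'll grip the knob.

```bash

python3 -m pendant '[[1.35,0.65,-2,0,0,0,1],[1.35,0.65,-2,0,0,0,1],[0,0,-3,0,0,0,1],[0,0,-2.5,0,0,0,1],[0,0,-2,0,0,0,1],[0,0,-1.5,0,0,0,1],[0,0,0,0,0,0,1],[0,0,0,0,0,0,1]]'
python3 -m pendant '[[0,0,0,0,0,0,0],[0,0,0,0,0,0,0],[0,0,0,0,0,0,0],[0,0,0,0,0,0,0],[0,0,0,0,0,0,0],[0,0,0,0,0,0,0],[0,0,0,0,0,0,0],[0,0,0,0,0,0,0]]'
python3 -m pendant '[[0,0,0,0,0,0,0],[0,0,0,0,0,0,0],[0,0,0,0,0,0,0],[0,0,0,0,0,0,0]]'
```

```text
time: 11.55
tool_pos: [0.5065, 0.2053, 0.0851]
ee_rot: [3.141, -0.001, -2.747]
wrist_force: [0.4, 0.5, -0.1]
width: 0.0937
finger_force: 0.0
time: 12.35
tool_pos: [0.5067, 0.2054, 0.0855]
ee_rot: [3.142, -0.0, -2.747]
wrist_force: [0.4, 0.0, 0.5]
width: 0.0335
finger_force: 0.0
time: 12.75
tool_pos: [0.5069, 0.2051, 0.0854]
ee_rot: [-3.141, 0.0, -2.747]
wrist_force: [0.2, -2.0, -1.1]
width: 0.0137
finger_force: 30.0
```

```bash

python3 -m pendant '[[0,0,0,0,0,-6,0],[0,0,0,0,0,-8,0],[0,0,0,0,0,-8,0],[0,0,0,0,0,-8,0],[0,0,0,0,0,-8,0],[0,0,0,0,0,-8,0],[0,0,0,0,0,-8,0],[0,0,0,0,0,-4,0]]'
python3 -m pendant '[[0,0,0,0,0,-4,0],[0,0,0,0,0,0,0],[0,0,0,0,0,0,0]]'
python3 -c "
from bench import robot;o=robot.get_obs();print(o['ee_rot'],o['wrist_torque'],o['wrist_force'])"
```

```text
time: 13.55
tool_pos: [0.5067, 0.2056, 0.0853]
ee_rot: [3.141, -0.0, 2.52]
wrist_force: [1.2, -0.1, -1.0]
width: 0.0136
finger_force: 30.0
time: 13.85
tool_pos: [0.5067, 0.2057, 0.0853]
ee_rot: [3.141, -0.0, 2.455]
wrist_force: [0.7, 0.6, -1.1]
width: 0.0135
finger_force: 30.0
[ 3.14127607e+00 -3.77310049e-04  2.45548176e+00] [ 0.08034579 -0.29980771  0.10455416] [ 0.664365    0.64698832 -1.05663938]
```

```bash

python3 -m pendant '[[0,0,0,0,0,-2,0],[0,0,0,0,0,0,0],[0,0,0,0,0,0,0],[0,0,0,0,0,0,0]]'
python3 - <<'E'
from bench import robot,imaging
import cv2
o=robot.get_obs();print(o['ee_rot'],o['wrist_torque'])
cv2.imwrite("pics/w5.png",imaging.snapshot("wrist")[:,:,::-1])
E
```

```text
time: 14.25
tool_pos: [0.5067, 0.2054, 0.0853]
ee_rot: [-3.142, 0.0, 2.42]
wrist_force: [-0.1, -0.1, -2.1]
width: 0.0141
finger_force: 30.0
[-3.14151509e+00  1.70451339e-05  2.41984357e+00] [ 0.08483143 -0.30601708  0.12238055]
```

View pics/w5.png

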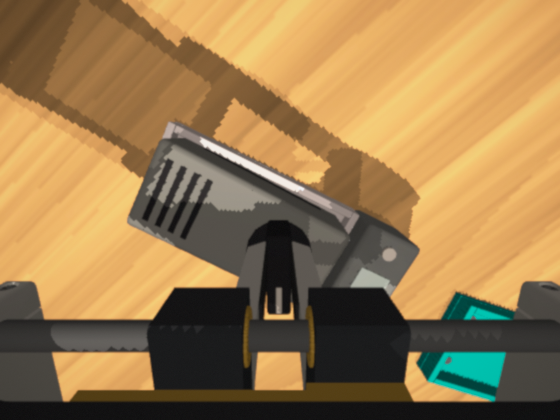

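The bar is held and turned, and the unit is still in the dock with its rim visible along the side from (170,125) to (350,220). I'll turn slightly further to confirm the stop.

```bash

python3 -m pendant '[[0,0,0,0,0,-2,0],[0,0,0,0,0,-1.5,0],[0,0,0,0,0,0,0],[0,0,0,0,0,0,0],[0,0,0,0,0,0,0]]'
python3 - <<'E'
from bench import robot,imaging
o=robot.get_obs();print(o['ee_rot'],o['wrist_torque'])
E
```

```text
time: 14.8
tool_pos: [0.5067, 0.2047, 0.0855]
ee_rot: [-3.14, 0.001, 2.358]
wrist_force: [0.9, -4.4, -0.9]
width: 0.0138
finger_force: 30.1
[-3.14048788e+00  8.88409643e-04  2.35824441e+00] [-0.80580318 -0.37098114  0.42242809]
```

Torque jumped from 0.12 to 0.42 N m, so the knob is on its stop. Releasing.

```bash

python3 -m pendant '[[0,0,0,0,0,3,0],[0,0,0,0,0,0,0],[0,0,0,0,0,0,1],[0,0,0,0,0,0,1],[0,0,0,0,0,0,1],[0,0,0,0,0,0,1],[0,0,0,0,0,0,1],[0,0,0,0,0,0,1]]'
python3 -m pendant '[[0,0,0,0,0,0,1],[0,0,0,0,0,0,1],[0,0,2,0,0,0,1],[0,0,3,0,0,0,1],[0,0,3,0,0,0,1],[0,0,3,0,0,0,1],[0,0,2,0,0,0,1],[0,0,0,0,0,0,1]]'
python3 -m pendant '[[-1.35,-0.65,0,0,0,8,1],[-1.35,-0.65,0,0,0,8,1],[0,0,0,0,0,8,1],[0,0,0,0,0,8,1],[0,0,0,0,0,8,1],[0,0,0,0,0,8,1],[0,0,0,0,0,8,1],[0,0,0,0,0,8,1]]'
python3 -m pendant '[[0,0,0,0,0,0,1],[0,0,0,0,0,0,1],[0,0,0,0,0,0,1]]'
python3 - <<'E'
from h import *
import cv2
p=imaging.camera_params("wrist")
j=imaging.snapshot("wrist")[:,:,::-1].copy()
U=place([.480,.1925,.394],[[.07,.032,.064],[.07,-.032,.064],[-.07,-.032,.064],[-.07,.032,.064]])
D=place([.480,.1925,.394],[[.081,.0425,.024],[.081,-.0425,.024],[-.081,-.0425,.024],[-.081,.0425,.024]])
for X,c in((U,(0,0,255)),(D,(255,0,0))): cv2.polylines(j,[proj(X,p).round().astype(int)],True,c,1)
cv2.imwrite("pics/w6.png",cv2.resize(j[100:300,150:410],None,fx=3,fy=3))
E
```

```text
time: 15.6
tool_pos: [0.5064, 0.2061, 0.0855]
ee_rot: [3.141, -0.001, 2.41]
wrist_force: [0.5, 0.4, 0.0]
width: 0.0582
finger_force: 0.0
time: 16.4
tool_pos: [0.5084, 0.2061, 0.2195]
ee_rot: [3.135, 0.004, 2.41]
wrist_force: [-1.3, -0.3, 0.1]
width: 0.0944
finger_force: 0.0
time: 17.2
tool_pos: [0.479, 0.1923, 0.2134]
ee_rot: [3.141, -0.003, -2.75]
wrist_force: [-0.3, -0.4, -0.1]
width: 0.094
finger_force: 0.0
time: 17.5
tool_pos: [0.4795, 0.1924, 0.2148]
ee_rot: [3.141, -0.001, -2.758]
wrist_force: [-0.3, -0.2, -0.5]
width: 0.094
finger_force: 0.0
```

View pics/w6.png

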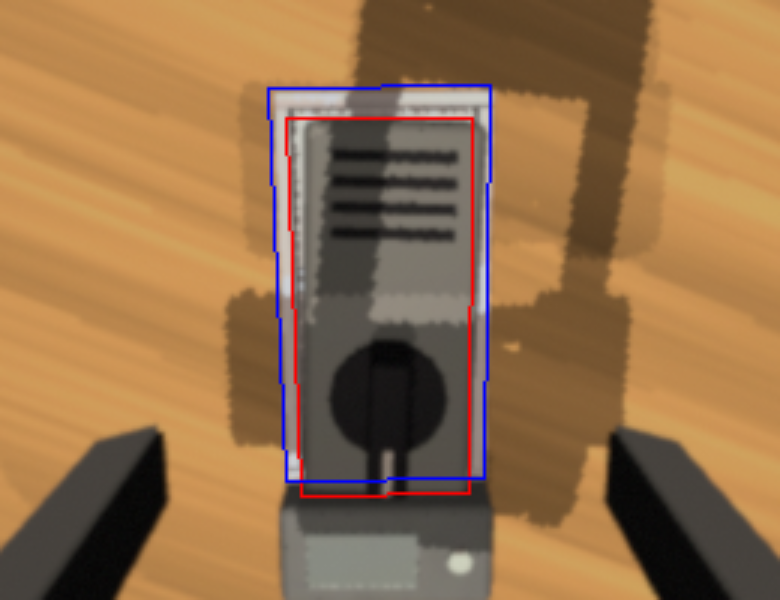

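The unit is flat inside the rims, shifted only a few mm at the vent end. The knob bar lies along its length again at about (388,400), and the gripper is clear.

```bash
python3 -c "
from bench import robot;print(robot.close_job())"
```

```text
the job is handed in; nothing more can be done
None
```

I handed the job in at about 17.5 s, with no verdict returned: the unit is seated flat in the dock, the knob was turned to its stop and sprang back, and the arm stayed clear of the carton, tape roll and canister, whose positions I didn't re-measure.

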